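# Draw the index bolt of a rotary table

## Task

Free the faceplate of the rotary table on the bench: press the bolt's spring catch down with one fingertip and, while it is held down, push the bolt by its thumb plate with the other finger, straight away from the faceplate until it is fully drawn against its stop. Then let the catch up so that it springs back fully and locks the bolt there, and move clear. Only push with the fingers: grip and lift nothing, and leave the loose ring, bush and stud where they are.

Things in the scene. Friction and masses are not known exactly. Their poses are not given: they have to be found in the camera images.
- rotary_table: Fixed green rotary table; round dark faceplate 200 mm across, top 110 mm above the bench, centre at y = 205 mm. Origin on the bench under the bolt's centre line; z up, +y along the bolt to the faceplate; the catch is on the bolt's +x side. Bracket under both, top 78 mm up. Guide straps over the bolt: top 109.5 mm up, 50 mm wide in x, at y -63 to -51 and 79 to 91 mm.
- bolt (a joint): Draw of the bolt, m: 0 in, 0.048 fully drawn, at its stop; slides along -y of rotary_table, push about 3 N, stays where left. Bare steel bar 24 mm wide, top 104 mm up, 190 mm long, teeth along its +x side; the catch's nose stands between two teeth and blocks the bolt at every tooth (12 mm apart), so the catch must stay down all the way. The last gap is at the drawn stop.
- thumb_plate (a point): Middle of the top edge of the bolt's thumb plate, a dark upright plate: 40 mm wide in x, 12 mm thick in y, 104 to 144 mm above the bench, moving with the bolt. Axes as rotary_table; with the bolt in, at x = 0, y = 20 mm there. Pushing its +y face (towards the faceplate) along -y draws the bolt; 53 mm are free between that face and the strap.
- catch (a joint): How far the spring catch is pressed, m: 0 up, 0.010 fully down. Its nose clears the bolt's teeth from 0.006 on. The spring pushes back with 3 N at first, 8 N fully down, and lifts the catch when it is let go with its nose in a gap between teeth.
- press_plate (a point): Middle of the top face of the catch's press plate, a level aluminium plate 44 mm wide in x, 110 mm long in y, 5 mm thick; top 122 mm above the bench when up, 112 mm fully down. It goes straight down wherever pressed; a fingertip may slide along it. Axes as rotary_table; at x = 62, y = 10 mm there, its long side beside the bolt.
- ring_center (a point): Centre of a loose brass ring, 64 mm outside, 44 mm inside, 16 mm high, lying on the bench beside the rotary table. Bystander.
- bush_center (a point): Centre of a loose flanged steel bush, 36 mm across the foot, 24 mm across above it, 55 mm high, standing on the bench (point 27 mm up). Bystander.
- stud_center (a point): Centre of a loose stud: a dark T-nut 30 x 18 x 10 mm with a 12 mm rod, 45 mm high in all, standing on the faceplate (point 22 mm above its foot). Bystander.

How it is judged (in metres and radians):
On the way:
1. the catch is held down while the bolt is on its way, about half drawn (value of joint catch above 0.005 m and value of joint bolt between 0.015 and 0.04 m), for 0.05 s.
At the end, for the whole second after the job is handed in: The bolt is drawn by more than 45 mm of its 48 mm and at rest, the catch is back up (pressed less than 2 mm), and the ring, bush and stud are within 15 mm of where they started (value of joint bolt above 0.045 m and value of joint catch below 0.002 m and velocity of joint bolt between -0.005 and 0.005 m/s and distance of each of ring_center, bush_center, stud_center from where it was at the start of the episode below 0.015 m); the robot touches nothing.
It fails at once if the loose ring is lifted, carried or knocked away (moved 15 mm or more) (distance of ring_center from where it was at the start of the episode above 0.015 m).
It fails at once if the loose bush is lifted, carried or knocked away (moved 15 mm or more) (distance of bush_center from where it was at the start of the episode above 0.015 m).
It fails at once if the loose stud is lifted, carried or knocked away (moved 15 mm or more) (distance of stud_center from where it was at the start of the episode above 0.015 m).
It also fails if it takes over 34 s, if anything falls off the work surface, if the arm or the gripper's body presses on something with over 40 N, if the wrist force passes 120 N, or if a joint passes its speed limit or range.

## Robot

A 6-joint arm with a two-finger parallel gripper is mounted at the origin on the work surface. World frame = base frame: x ahead of the robot, y to its left, z up, the work surface at z = 0. Lengths are in m, angles in degrees, forces in N, time in s.
With the tool pointing down it reaches from about 0.35 to 0.875 m from the base axis. Payload 4.2 kg.
Tool frame: the origin (TCP) lies on the front face of the gripper's body, between the roots of the fingers; the fingertips stand 70 mm ahead of it and the grasp point (between the pads) lies 51 mm ahead of it (r.nose_length is the distance from the TCP to the fingertips, in m); z points along the fingers, y is the direction in which the jaws open and shut (so a half turn about z gives the same grasp; the last joint's range is limited). The gripper opens to 87 mm and grips with 3 to 60 N. Pads are 19 mm wide; open, the fingers measure 117 mm over their backs; the gripper's body (75 mm by 190 mm) begins 51 mm behind the grasp point.
Start: joints at [-49.584, 22.042, 0.453, 0, -68.411, -14.817], TCP at [0.27, -0.564, 0.292] pointing down, gripper open.
Joint ranges: [-179.83, 179.83], [-69.29, 118.12], [-61.27, 80.66], [-181.25, 117.63], [-171.15, -9.14], [-177.46, 177.46]. Speed limits (degrees/s): [159.86, 159.86, 180, 180, 180, 180].

## Interface

Orientations are given as a 3x3 rotation matrix whose columns are the frame's x, y, z axes.
In Python, from station import telemetry, capture, order, r gives the robot as it stands.
- The arm moves only by the tool drive_tool, never from a script. Its argument "series" is a list of rows, each a list of 4 numbers: the shift along the tool's x, y, z as a fraction of full scale, then the turn about the tool's z as a fraction of full scale. In form: [[dx, dy, dz, turn], ...]. A call has 1 to 10 rows; each row is the pose to reach, as a shift and turn from the pose commanded when the call began, along the tool's axes at that moment; what a row does not reach only later rows make up. Full scale, the value 1, is 0.12 m for a shift and 2 rad for a turn. A row lasts 1/8 s, in which the tool goes at most 62.5 mm and 10.7 degrees, less where a joint would pass 70% of its speed; a pose out of reach is approached as far as the arm can. A call with a number of a shift or a turn outside -1 to 1 is refused whole. A call with a gripper value outside its range is refused whole. "fingers" is the finger opening in mm, from 0 to 87, set as the call begins (left out, the last holds). The fingers move at their own pace and stop on an object; the grip force is fixed at half the most. Time passes only in rows, so rows that repeat a pose let the fingers close. It gives the time, the measured TCP pose, the force and the opening at its end, in the units of the state.
- telemetry.sense(): the state, without advancing time (a new reading comes with each control period).
- capture(name): name is "scene" or "side" or "wrist"; returns a dict with "color" (400x640x3 uint8, blue, green, red), "fx", "fy", "cx", "cy" (pixels), "eye" and "attitude" of the camera in the world; the wrist camera has in their place "mount" (4x4, takes a point from camera to tool coordinates, whose origin is the TCP and whose axes are the flange's). Camera axes: x right, y up, looking along -z (the intrinsics and any distortion apply to the point x, -y, -z); pixel columns grow to the right and rows downward; lengths in m; the calibration is good to about 2 mm. The wrist camera is an equidistant fisheye: a pixel r from the principal point sees the ray r / f radians off the axis. A picture is of the moment at which its call begins: read the wrist's pose just before it. There is no depth.
- order.finish_job(): hands the job in, once; it reports no verdict.
The state is a dict: "time_s": time; "joints": joint angles; "joint_velocities": joint speeds; "effort": joint torques, N m; "tcp_pos": TCP position; "ee_rot": TCP orientation; "wrist_force": force on the tool from outside, world axes, zero at the start; "moment": the same for the moment, N m; "gripper_width": opening from 0.0 (shut) to 1.0 (fully open).
Only numpy, scipy, OpenCV 4.12 (cv2) and the standard library are available. Lean on these libraries where they do the work, as an engineer would, in place of code of your own. Each camera call takes 0.05 s, during which the arm holds its last target. There are 200 camera calls.

## Working session

There is one attempt and no reset: what is moved stays moved. The work goes in short steps, Python scripts to look and compute and a tool call to move; the robot and the scene stay as the last step left them, time stands still between calls to the robot, and variables do not carry over. Pictures are saved under pics/ and viewed, about 8 in all and at most 12, crops included, and the job is handed in when it is done.

Besides the shell and the picture viewer there is one more tool, called after "Request:" by a JSON object that holds its "method" and its "body". drive_tool: Moves the arm, as the interface text tells. Shift numbers are shares of 0.12 m and turn numbers shares of 2 rad, none past 1 either way. Its arguments: {"type":"object","properties":{"series":{"type":"array","items":{"type":"array","items":{"type":"number","minimum":-1,"maximum":1}}},"fingers":{"type":"number"}},"required":["series"]}

```bash
ls; mkdir -p pics; python3 - <<'E'
from station import telemetry,capture
import cv2,numpy as np
s=telemetry.sense();print(s['time_s'],s['tcp_pos'],np.round(s['ee_rot'],3),s['gripper_width'])
for n in ('scene','side','wrist'):
    c=capture(n);cv2.imwrite(f'pics/{n}0.png',c['color']);print(n,{k:np.round(v,4).tolist() for k,v in c.items() if k!='color'})
E
```

```text
pics
0.0 [ 0.2698564  -0.56322208  0.29115043] [[-0.902 -0.432 -0.001]
 [-0.432  0.902  0.002]
 [ 0.     0.002 -1.   ]] 0.9985743020259057
scene {'fx': 442.8632, 'fy': 442.8632, 'cx': 329.4213, 'cy': 193.7389, 'eye': [1.2083, 0.0814, 0.8004], 'attitude': [[-0.0873, -0.7371, 0.6701], [0.9962, -0.0596, 0.0642], [-0.0074, 0.6731, 0.7395]]}
side {'fx': 470.8227, 'fy': 470.8227, 'cx': 326.6931, 'cy': 200.1647, 'eye': [0.4366, 0.7814, 0.8592], 'attitude': [[-0.9775, 0.1576, -0.1405], [-0.2106, -0.6832, 0.6992], [0.0142, 0.713, 0.701]]}
wrist {'fx': 309.7069, 'fy': 309.7069, 'cx': 320.3017, 'cy': 197.3506, 'mount': [[-0.0002, 0.9653, 0.2612, 0.0726], [1.0, 0.0, 0.0008, -0.0], [0.0008, 0.2612, -0.9653, -0.0927], [0.0, 0.0, 0.0, 1.0]]}
```

View pics/scene0.png

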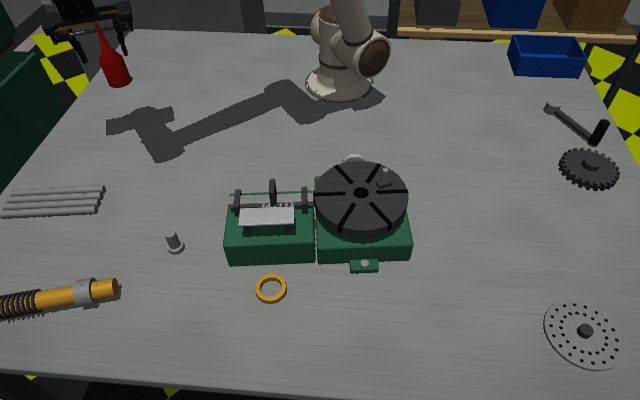

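View pics/side0.png

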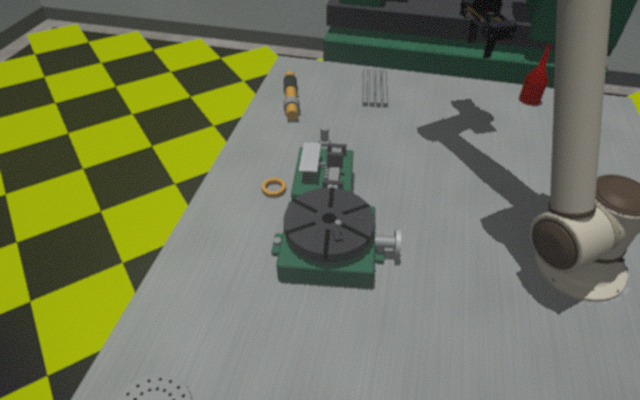

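The scene shows the table (bolt bracket at 268,230, faceplate at 361,195), the white press plate at (267,216), the thumb plate at (272,190), the ring at (271,288), the bush at (174,243) and the stud at (383,177). The table's axes lie close to the world's. Next I measure the plate and faceplate.

```bash
cat > h.py <<'E'
import cv2,numpy as np
K={}
def ray(c,u,v):
    d=np.array([(u-c['cx'])/c['fx'],-(v-c['cy'])/c['fy'],-1.]);return np.array(c['eye']),np.array(c['attitude'])@d
def onplane(c,u,v,z):
    e,d=ray(c,u,v);return e+d*(z-e[2])/d[2]
def project(c,p):
    q=np.array(c['attitude']).T@(np.array(p)-c['eye']);return c['cx']-c['fx']*q[0]/q[2],c['cy']+c['fy']*q[1]/q[2]
E
python3 - <<'E'
from station import capture
from h import *
for n,box,fb in (('scene',(225,190,310,235),(310,155,415,245)),('side',(290,135,330,190),(275,180,385,270))):
    c=capture(n);im=c['color'];hsv=cv2.cvtColor(im,cv2.COLOR_BGR2HSV)
    x0,y0,x1,y1=box
    g=cv2.cvtColor(im,cv2.COLOR_BGR2GRAY)
    m=np.zeros(g.shape,np.uint8);m[y0:y1,x0:x1]=(((g>165)&(hsv[...,1]<50))[y0:y1,x0:x1])*255
    cs=cv2.findContours(m,0,2)[0];k=max(cs,key=cv2.contourArea)
    P=np.array([onplane(c,u,v,.122)[:2] for u,v in k[:,0]]).astype(np.float32)
    print(n,'plate px',cv2.boundingRect(k),'rect',cv2.minAreaRect(P))
    x0,y0,x1,y1=fb
    m=np.zeros(g.shape,np.uint8);m[y0:y1,x0:x1]=(((g<95)&(hsv[...,1]<60))[y0:y1,x0:x1])*255
    m=cv2.morphologyEx(m,cv2.MORPH_CLOSE,np.ones((5,5)))
    k=max(cv2.findContours(m,0,2)[0],key=cv2.contourArea)
    P=np.array([onplane(c,u,v,.110)[:2] for u,v in k[:,0]]).astype(np.float32)
    print('face px',cv2.boundingRect(k),cv2.minEnclosingCircle(P),cv2.fitEllipse(P))
    a,b=((215,150,415,280) if n=='scene' else (255,120,405,290)),4
    cv2.imwrite(f'pics/{n}1.png',cv2.resize(im[a[1]:a[3],a[0]:a[2]],None,fx=4 if n=='scene' else 3.5,fy=4 if n=='scene' else 3.5,interpolation=2))
E
```

```text
scene plate px (281, 219, 13, 4) rect ((0.6744353771209717, -0.05298091471195221), (0.007325805723667145, 0.024281613528728485), 22.80301284790039)
face px (310, 158, 99, 87) ((0.5986945033073425, 0.06788381189107895), 0.1315310150384903) ((0.5870800614356995, 0.08165986090898514), (0.2022155225276947, 0.23385609686374664), 68.23149108886719)
side plate px (300, 143, 19, 27) rect ((0.6582213044166565, -0.09711897373199463), (0.03772398829460144, 0.1033325120806694), 8.008049964904785)
face px (283, 180, 102, 90) ((0.5505041480064392, 0.0794520229101181), 0.14482229948043823) ((0.5639218091964722, 0.09618066996335983), (0.20791037380695343, 0.2564276456832886), 22.99238395690918)
```

View pics/scene1.png

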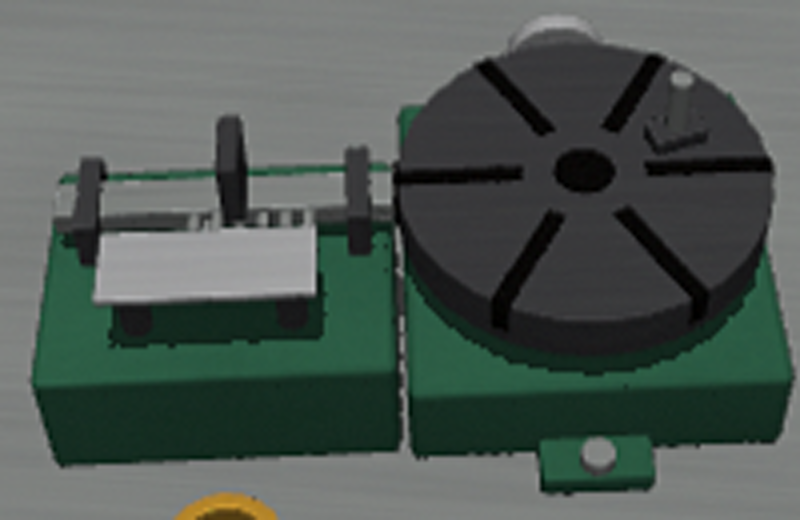

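View pics/side1.png

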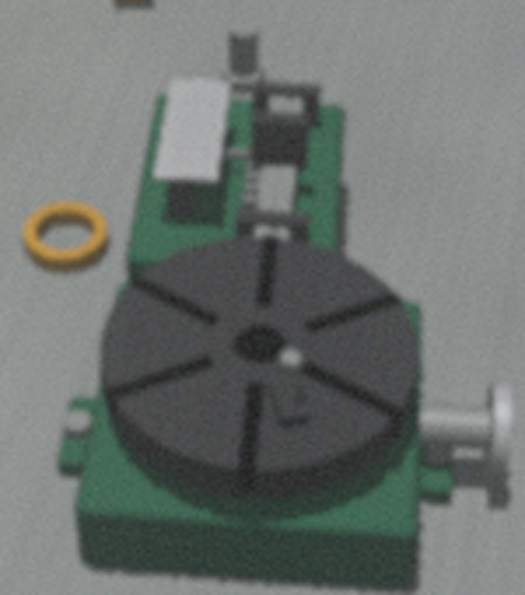

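The crops show the press plate corners at about (100,229), (317,226), (317,294), (95,299) in the scene crop and (170,78), (229,80), (217,180), (153,177) in the side crop. The hub is at (584,171) and (260,344). The thumb plate top is at about (229,117).

```bash
python3 - <<'E'
from station import capture
from h import *
S=capture('scene');D=capture('side')
f=lambda p:(p[0]/4+215-.375,p[1]/4+150-.375)
g=lambda p:(p[0]/3.5+255-.36,p[1]/3.5+120-.36)
def rep(c,f,pl,hub):
    P=np.array([onplane(c,*f(p),.122)[:2] for p in pl]);h=onplane(c,*f(hub),.110)[:2]
    print(P.round(4).tolist(),'mid',P.mean(0),'hub',h)
    # hub - plate mid = R@( -62,195)
    d=h-P.mean(0);a=np.arctan2(d[1],d[0])-np.arctan2(.195,-.062);print('len',np.hypot(*d),'vs',np.hypot(.062,.195),'yaw',np.degrees(a))
    R=np.array([[np.cos(a),-np.sin(a)],[np.sin(a),np.cos(a)]]);
    o=(h+P.mean(0))/2-R@[.031,.1075];print('origin',o,'yaw from long edge',np.degrees([np.arctan2(-(P[1]-P[0])[0],(P[1]-P[0])[1]),np.arctan2(-(P[2]-P[3])[0],(P[2]-P[3])[1])]))
    return o,a
rep(S,f,[(100,229),(317,226),(317,292),(95,299)],(584,171))
rep(D,g,[(170,78),(229,80),(217,180),(153,177)],(260,344))
print('thumb',onplane(S,*f((229,117)),.144)[:2],onplane(D,*g((279,117)),.144))
# slots of the faceplate along bolt axis
for c,ff,p,q in((S,f,(397,177),(520,173)),(S,f,(770,164),(648,168)),(D,g,(269,240),(245,488))):
    a=onplane(c,*ff(p),.11);b=onplane(c,*ff(q),.11);print('slot',a[:2],b[:2])
# ring and others
for ps,z in (((271,288),.016),((174,252),0)):print(onplane(S,*ps,z))
E
```

```text
[[0.6439, -0.1553], [0.633, -0.0462], [0.6753, -0.0402], [0.6884, -0.1477]] mid [ 0.66014825 -0.09735423] hub [0.5734233  0.08680035]
len 0.20355373859030165 vs 0.2046191584383046 yaw 7.579421174937416
origin [ 0.60023591 -0.11592662] yaw from long edge [5.68955328 6.97999612]
[[0.6873, -0.1476], [0.6449, -0.1551], [0.6284, -0.0451], [0.6716, -0.0383]] mid [ 0.65806659 -0.09654516] hub [0.57024082 0.08721329]
len 0.20366770689971553 vs 0.2046191584383046 yaw 7.907070922903037
origin [ 0.59823686 -0.11540845] yaw from long edge [100.0592594   99.01748671]
thumb [ 0.58157841 -0.09802156] [ 0.59598162 -0.09454907  0.144     ]
slot [ 0.58564897 -0.01121495] [0.57757491 0.05320775]
slot [0.56046598 0.18470982] [0.56854688 0.12042644]
slot [ 0.58412272 -0.00719196] [0.55505826 0.20047305]
[ 0.76197721 -0.08136155  0.016     ]
[ 0.68222891 -0.31229954  0.        ]
```

Request:
{"method": "drive_tool", "body": {"series": [[-0.13,0.07,0,-0.09],[-0.26,0.14,0,-0.18],[-0.39,0.21,0,-0.27],[-0.52,0.28,0,-0.36],[-0.65,0.36,0,-0.45],[-0.78,0.43,0,-0.54],[-0.9,0.5,0,-0.629],[-1,0.55,0,-0.629],[-1,0.55,0,-0.629]], "fingers": 47}}

```text
time_s: 1.48
tcp_pos: [0.3502, -0.4518, 0.2924]
ee_rot: [[0.132, -0.991, 0.0], [-0.991, -0.132, -0.0], [0.0, -0.0, -1.0]]
wrist_force: [-0.7, -0.5, -0.0]
gripper_width: 0.539
```

Request:
{"method": "drive_tool", "body": {"series": [[-0.32,-0.3,0,0],[-0.64,-0.6,0,0],[-0.95,-0.9,0,0],[-0.95,-0.9,0,0]]}}

```text
time_s: 1.98
tcp_pos: [0.4432, -0.3231, 0.2924]
ee_rot: [[0.136, -0.991, 0.001], [-0.991, -0.136, -0.0], [0.0, -0.001, -1.0]]
wrist_force: [-0.7, -0.6, -0.1]
gripper_width: 0.542
```

Request:
{"method": "drive_tool", "body": {"series": [[-0.32,-0.3,0,0],[-0.64,-0.6,0,0],[-0.95,-0.9,0,0],[-0.95,-0.9,0,0]]}}

```text
time_s: 2.48
tcp_pos: [0.5348, -0.1962, 0.2919]
ee_rot: [[0.135, -0.991, -0.0], [-0.991, -0.135, -0.0], [0.0, 0.0, -1.0]]
wrist_force: [0.5, -0.6, -0.9]
gripper_width: 0.544
```

Request:
{"method": "drive_tool", "body": {"series": [[-0.32,-0.3,0,0],[-0.64,-0.6,0,0],[-0.95,-0.9,0,0],[-0.95,-0.9,0,0],[-0.95,-0.9,0,0]]}}

```text
time_s: 3.1
tcp_pos: [0.6246, -0.0714, 0.2919]
ee_rot: [[0.132, -0.991, -0.001], [-0.991, -0.132, -0.0], [0.0, 0.001, -1.0]]
wrist_force: [-0.2, -0.8, 0.7]
gripper_width: 0.539
```

```bash
python3 - <<'E'
from station import telemetry,capture
from h import *
s=telemetry.sense();R=np.array(s['ee_rot']);t=np.array(s['tcp_pos']);print(s['time_s'],t,R.round(3).tolist(),s['gripper_width'],s['wrist_force'])
c=capture('wrist');cv2.imwrite('pics/w1.png',c['color']);np.savez('w1.npz',R=R,t=t)
o=np.array([.599,-.1157]);a=np.radians(7.6);A=np.array([[np.cos(a),-np.sin(a)],[np.sin(a),np.cos(a)]])
print('local',A.T@(t[:2]-o),'yaw err',np.degrees(np.arctan2(-R[1,1],-R[0,1]))-7.6)
E
```

```text
3.1 [ 0.6246226  -0.07142908  0.29187658] [[0.132, -0.991, -0.001], [-0.991, -0.132, -0.0], [0.0, 0.001, -1.0]] 0.538947132848445 [-0.18949896 -0.75059342  0.7136756 ]
local [0.03125263 0.04049327] yaw err -0.03228770413676241
```

View pics/w1.png

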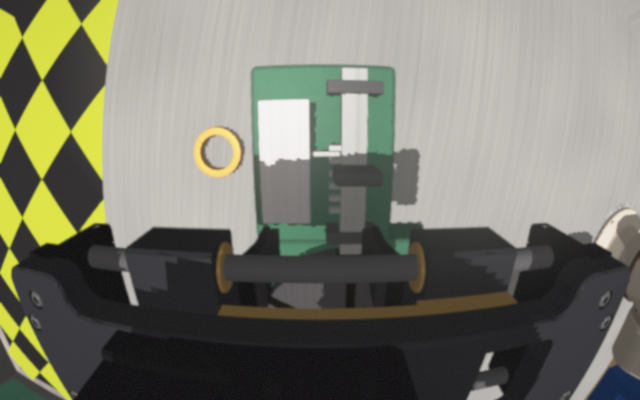

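The wrist view shows the press plate corners at (258,101), (309,99), (310,222), (262,223), the thumb plate around (358,176), and the fingers at about (265,240) and (378,240). I cast these rays as a check.

```bash
python3 - <<'E'
from station import capture
from h import *
c=capture('wrist');w=np.load('w1.npz');M=np.array(c['mount'])
def wr(u,v,z):
    x,y=u-c['cx'],v-c['cy'];r=np.hypot(x,y);th=r/c['fx']
    d=np.array([np.sin(th)*x/r,-np.sin(th)*y/r,-np.cos(th)])
    e=w['t']+w['R']@M[:3,3];d=w['R']@M[:3,:3]@d;return (e+d*(z-e[2])/d[2])[:2]
o=np.array([.599,-.1157]);a=np.radians(7.6);A=np.array([[np.cos(a),-np.sin(a)],[np.sin(a),np.cos(a)]])
L=lambda u,v,z:(A.T@(wr(u,v,z)-o)*1000).round(1)
P=[L(*p,.122) for p in((258,101),(309,99),(310,222),(262,223))];print(P,np.mean(P,0))
print('thumb',L(334,176,.144),L(382,176,.144),L(358,167,.144),L(358,185,.144))
print('strap far',L(327,80,.1095),L(383,80,.1095))
E
```

```text
[array([ 82.5, -44.9]), array([ 39.3, -45.5]), array([39.2, 62.6]), array([83.1, 63.7])] [61.025  8.975]
thumb [19.1 16.1] [-19.5  16. ] [0.1 8.8] [-0.2 23.4]
strap far [ 24.  -63.1] [-25.7 -64.5]
```

Request:
{"method": "drive_tool", "body": {"series": [[-0.025,0,0.25,0],[-0.025,0,0.5,0],[-0.025,0,0.7,0],[-0.025,0,0.79,0],[-0.025,0,0.79,0],[-0.025,0,0.79,0]]}}

```text
time_s: 3.95
tcp_pos: [0.6254, -0.0674, 0.1988]
ee_rot: [[0.133, -0.991, 0.002], [-0.991, -0.133, -0.0], [0.0, -0.002, -1.0]]
wrist_force: [0.8, 0.1, 0.3]
gripper_width: 0.54
```

```bash
python3 - <<'E'
from station import capture
from h import *
a=capture('side')['color'][120:230,270:390];b=capture('scene')['color'][150:260,215:335]
cv2.imwrite('pics/d1.png',np.hstack([cv2.resize(i,(396,363),interpolation=2) for i in(a,b)]))
E
```

```text
(no output)
```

View pics/d1.png

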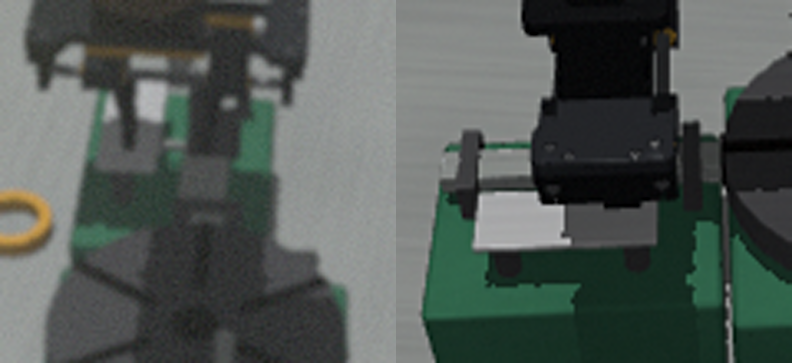

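The side view has one finger over the press plate and the other beside the thumb plate on its faceplate side. I press down now.

Request:
{"method": "drive_tool", "body": {"series": [[0,0,0.03,0],[0,0,0.06,0],[0,0,0.09,0],[0,0,0.12,0],[0,0,0.12,0],[0,0,0.12,0]]}}

```text
time_s: 4.8
tcp_pos: [0.625, -0.0669, 0.1842]
ee_rot: [[0.134, -0.991, 0.001], [-0.991, -0.134, -0.0], [0.0, -0.001, -1.0]]
wrist_force: [-2.0, 1.0, 6.7]
gripper_width: 0.541
```

Request:
{"method": "drive_tool", "body": {"series": [[0.03,0,0.006,0],[0.07,0,0.006,0],[0.11,0,0.006,0],[0.15,0,0.006,0],[0.19,0,0.006,0],[0.23,0,0.006,0],[0.27,0,0.006,0],[0.27,0,0.006,0],[0.27,0,0.006,0]]}}

```text
time_s: 5.92
tcp_pos: [0.6301, -0.0977, 0.1837]
ee_rot: [[0.135, -0.991, 0.004], [-0.991, -0.135, 0.002], [-0.001, -0.004, -1.0]]
wrist_force: [-0.5, 5.4, 7.2]
gripper_width: 0.543
```

Request:
{"method": "drive_tool", "body": {"series": [[0.03,0,0,0],[0.06,0,0,0],[0.09,0,0,0],[0.12,0,0,0],[0.15,0,0,0],[0.18,0,0,0],[0.2,0,0,0],[0.2,0,0,0],[0.2,0,0,0]]}}

```text
time_s: 7.05
tcp_pos: [0.6333, -0.1212, 0.1838]
ee_rot: [[0.135, -0.991, 0.004], [-0.991, -0.135, 0.002], [-0.001, -0.004, -1.0]]
wrist_force: [-2.1, 5.8, 7.9]
gripper_width: 0.542
```

Not at the stop yet, so I creep on until the force rises.

Request:
{"method": "drive_tool", "body": {"series": [[0.01,0,0,0],[0.02,0,0,0],[0.03,0,0,0],[0.03,0,0,0],[0.03,0,0,0]]}}

```text
time_s: 7.68
tcp_pos: [0.6335, -0.1228, 0.1838]
ee_rot: [[0.134, -0.991, 0.003], [-0.991, -0.134, 0.005], [-0.004, -0.004, -1.0]]
wrist_force: [-2.5, 13.5, 9.5]
gripper_width: 0.537
```

Request:
{"method": "drive_tool", "body": {"series": [[0.01,0,0,0],[0.015,0,0,0],[0.015,0,0,0],[0.015,0,0,0]]}}

```text
time_s: 8.18
tcp_pos: [0.6336, -0.1231, 0.1838]
ee_rot: [[0.134, -0.991, 0.003], [-0.991, -0.134, 0.007], [-0.006, -0.004, -1.0]]
wrist_force: [-5.1, 18.9, 10.1]
gripper_width: 0.54
```

A hard stop at about 48 mm. I ease the push slightly, then lift straight up.

Request:
{"method": "drive_tool", "body": {"series": [[-0.015,0,0,0],[-0.025,0,0,0],[-0.025,0,-0.03,0],[-0.025,0,-0.06,0],[-0.025,0,-0.09,0],[-0.025,0,-0.12,0],[-0.04,0,-0.17,0],[-0.06,0,-0.3,0],[-0.06,0,-0.6,0],[-0.06,0,-0.9,0]]}}

```text
time_s: 9.43
tcp_pos: [0.6322, -0.1217, 0.2927]
ee_rot: [[0.134, -0.991, 0.001], [-0.991, -0.134, -0.001], [0.001, -0.001, -1.0]]
wrist_force: [1.3, 0.0, 1.0]
gripper_width: 0.545
```

Request:
{"method": "drive_tool", "body": {"series": [[-0.3,-0.3,-0.2,0],[-0.6,0.3,-0.2,0],[-0.9,0.8,-0.2,0],[-0.95,0.95,-0.2,0],[-0.95,0.95,-0.2,0],[-0.95,0.95,-0.2,0]]}}

```text
time_s: 10.18
tcp_pos: [0.5047, -0.0236, 0.3158]
ee_rot: [[0.134, -0.991, 0.003], [-0.991, -0.134, -0.0], [0.0, -0.003, -1.0]]
wrist_force: [0.6, -0.0, -0.3]
gripper_width: 0.538
```

```bash
python3 - <<'E'
from station import capture
from h import *
a=capture('side')['color'][120:290,260:400];c=capture('scene');b=c['color'][150:280,215:415]
cv2.imwrite('pics/e1.png',np.hstack([cv2.resize(i,s,interpolation=2) for i,s in((a,(329,400)),(b,(471,306)))] if 0 else [cv2.resize(a,(252,306),interpolation=2),cv2.resize(b,(471,306),interpolation=2)]))
S=cv2.imread('pics/scene0.png')
cv2.imwrite('pics/e2.png',cv2.resize(c['color'][180:250,220:320],(800,560),interpolation=2))
E
```

```text
(no output)
```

View pics/e1.png

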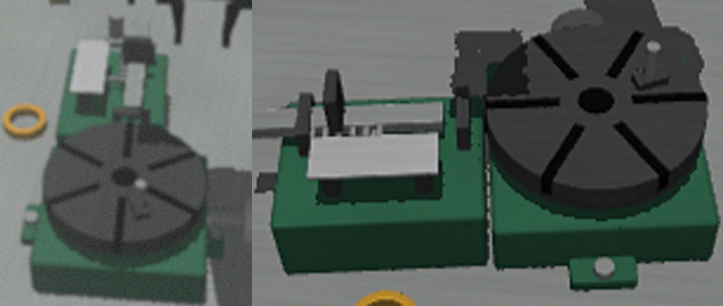

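View pics/e2.png

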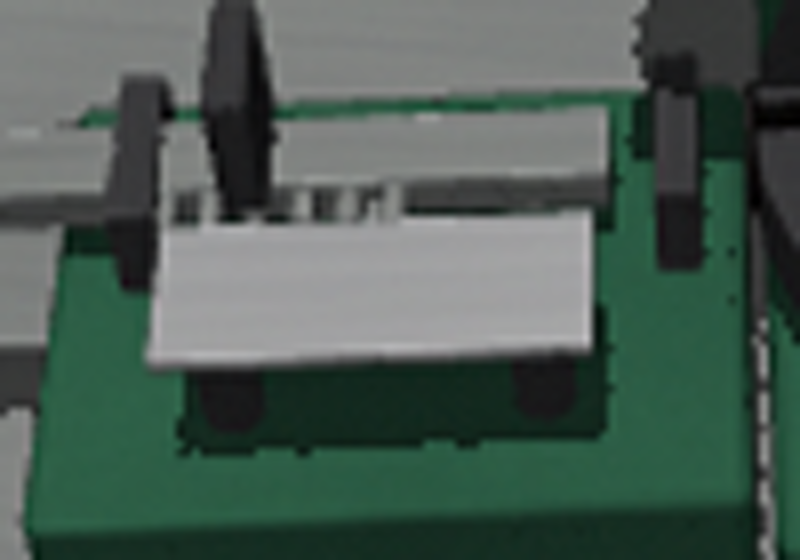

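The press plate corner is back at (240,207), as at the start, so the catch is up. The thumb plate moved about 23.5 px (about 48 mm), and the ring and stud look unmoved. One numeric check, then I hand in.

```bash
python3 - <<'E'
from station import capture,order,telemetry
from h import *
A=cv2.imread('pics/scene0.png');c=capture('scene');B=c['color']
def mt(x0,y0,x1,y1):
    r=cv2.matchTemplate(B[y0-8:y1+8,x0-30:x1+30],A[y0:y1,x0:x1],cv2.TM_CCOEFF_NORMED);_,v,_,l=cv2.minMaxLoc(r);return l[0]-30,l[1]-8,round(v,2)
for n,b in dict(plate=(236,204,300,240),thumb=(267,177,279,196),ring=(250,270,292,308),bush=(162,228,188,256),stud=(374,164,396,190)).items():print(n,mt(*b))
P=[onplane(c,u,v,.144)[:2] for u,v in((215+229/4,150+117/4),(215+(330-252)/2.355,150+70/2.355))];print('thumb moved',np.linalg.norm(P[1]-P[0]))
print(telemetry.sense()['wrist_force'],order.finish_job())
E
```

```text
plate (0, 0, 0.98)
thumb (-23, 1, 0.95)
ring (0, 0, 1.0)
bush (0, 0, 1.0)
stud (5, -8, 0.7)
thumb moved 0.04985526718023801
the job is handed in; nothing more can be done
[ 0.59903468 -0.15365655 -0.0165575 ] None
```

I drew the bolt to its stop, let the catch back up, moved clear and handed the job in. I have no verdict back. One finger held the catch down (about 7.5–8 mm) while the other pushed the thumb plate. I eased the push before lifting straight off.

**Last checks:**
- **Bolt:** the push force rose sharply at the stop. The thumb plate had moved 23 px, which is about 48–50 mm by ray casting.
- **Catch:** the press plate is back at its starting pixels (0 px shift), so it is up.
- **Ring and bush:** 0 px shift.
- **Stud:** the template match disagreed, with a (5, -8) px shift at a low score of 0.7. The arm's shadow falls on that area. Read by eye, the rod's tip is at about (385,170) before and after, so I take the stud as unmoved.
- **Arm:** clear of everything, with wrist force under 1 N.

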